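Shut and latch the sample carrier

TASK

The sample carrier on the bench is packed: shut it for transport. Push its front door up against the seal, draw the wire loop of the roof latch out over the catch on the door and hook it, then press the latch lever past its dead centre until it lies fully flat. Work with feeling: do not push the door or the lever hard or overstretch the loop's springs, and leave the other things on the bench and on the roof where they are.

Things in the scene. Friction and masses are not known exactly. Their poses are not given: they have to be found in the camera images.
- case: The sample carrier: white box 200 deep (x), 300 wide (y), 168 high, heavy, does not move. Origin: centre of its underside on the bench; x points from the door side to the back, y along its width, z up. The door is on its -x side, facing the robot. The latch is on the roof near the door, on the centre line y = 0.
- door (a joint): Angle of the front door (rad), hinged along its lower edge 102 mm in front of the carrier's centre and 12 mm above the bench. 0 = metal to metal, grows as its top leans out to -x. The hinge is stiff: the door stays where left; 4 N at the top moves it. It meets the seal at 0.037, which then gives 12 N per mm; the latch draws it on to about 0.01. Over 30 N dents the door.
- door_face (a point): Point on the door's outer face, on the centre line, 11 mm below the door's top edge and 135 mm from the hinge. Axes as the carrier's when shut, turning with the door. The door is 22 mm thick; its top edge is 10 mm lower than the roof.
- keeper_seat (a point): Where the loop's bar lies when hooked: behind (-x of) the catch, a steel tooth 22 wide and 4 thick that stands 11 mm above its foot in the middle of the door's top, its top leaning out to -x by 25 deg. This point is 2.5 mm above the foot (the foot is roof-high, 26 wide). Bar centre must pass the tooth's tip 5 mm further to -x and 12 mm higher, then drop. Axes turn with the door.
- loop_bar (a point): Centre of the cross bar of the steel wire loop: bar 36 mm long along the carrier's y, wire 5 thick, the loop 41 wide outside for 20 mm next to the bar. At rest the bar is 58 mm from the loop's pin (lock nuts: 56.8 to 59.2). It draws out of spring barrels: 3 N starts it, then 2.8 N per mm; over 74 mm ruins them. Clearing the catch takes about 5 mm (17 N). It stands up by slight friction.
- loop_pin (a point): The pin on which the loop swings, carried by the lever 12.5 mm from the lever's pivot, 2 deg further round than the lever. Axis: the carrier's y.
- pivot (a point): The lever's pivot on the roof: 11 mm above the roof, on the centre line, 60 mm from the carrier's centre towards the door. Axes as the carrier's; the pivot's axis is y.
- lever (a joint): Angle of the latch lever (rad): 0 = flat, pointing from the pivot to the back (+x); 1.57 = upright; 2.02 = fully open, leaning to the door. Stays where left; pulling the loop takes it along (4 N). With the loop hooked it pushes back with up to 6 to 9 N at its end; dead centre at about 0.1, after which hardly any force is needed; stops hard at 0.
- handle: The lever's steel handle: plate 26 wide (y), 4 thick, from 4 to 42 mm from the pivot along its own x; stands inside the loop. Origin at the pivot, x along the handle, z its upper side when flat, its top then 13 mm above the roof. More than 30 N on it bends it.
- timer: Bystander: white timer 62 x 62 x 16 lying on the carrier's roof near the back, left. Origin: centre of its underside.
- tube_rack: Bystander: rack with capped tubes, 100 x 220 x 86, on the bench left of the carrier. Origin: centre of its underside.
- tip_box: Bystander: pipette tip box 87 x 122 x 73, on the bench left of the door. Origin: centre of its underside.
- reagent: Bystander: amber bottle, 72 in diameter, 150 high, right of the carrier. Origin: centre of its underside.
- beaker: Bystander: glass beaker, 68 in diameter, 85 high, right of the carrier. Origin: centre of its underside.
- sample_tube: Bystander: capped sample tube, 80 long, 19 thick, lying on the bench in front of the door. Origin: on its underside near mid-length.
- marker: Bystander: marker pen, 135 long, 13 thick, lying on the bench in front of the door. Origin: on its underside near mid-length.

How it is judged:
On the way, in this order (a step that is already met when the one before it is completed fails the run):
1. the door is pushed up to its seal (under 0.06 rad) (value of joint door below 0.06 rad), for 0.2 s.
2. the loop's bar lies behind the catch, within 9 mm of its seat (x of loop_bar in the frame of keeper_seat below 0.0035 m and distance between loop_bar and keeper_seat below 0.009 m), for 0.2 s.
At the end, for the whole second after the job is handed in: The latch lever is down flat (under 0.05 rad), the loop's bar lies behind the catch (within 9 mm of its seat and not on the latch side of the tooth), and the door is drawn into its seal (under 0.028 rad) (all of step 2 and value of joint lever below 0.05 rad and value of joint door below 0.028 rad); the robot touches nothing.
It fails at once if the lever's handle is pressed with more than 30 N (contact force between any of the fingers, the arm and handle above 30 N).
It fails at once if the robot pushes the door with more than 30 N (contact force between any of the fingers, the arm and door above 30 N).
It fails at once if the loop is drawn out so far (bar over 74 mm from its pin) that its springs are ruined (distance between loop_bar and loop_pin above 0.074 m).
It fails at once if a bystander is moved by more than 15 mm (distance of any of timer, tube_rack, tip_box, reagent, beaker, sample_tube, marker from where it was at the start of the episode above 0.015 m).
It also fails if it takes over 69 s, if anything falls off the work surface, if the arm or the gripper's body presses on something with over 40 N, if the wrist force passes 120 N, or if a joint passes its speed limit or range.

ROBOT

A 6-joint arm with a two-finger parallel gripper is mounted at the origin on the work surface. World frame = base frame: x ahead of the robot, y to its left, z up, the work surface at z = 0. Lengths are in m, angles in rad, forces in N, time in s.
With the tool pointing down it reaches from about 0.4 to 0.825 m from the base axis. Payload 7 kg.
Tool frame: the origin (TCP) lies at the very end of the fingers, on their centre line; the grasp point (between the pads) lies r.hold_point_z behind it (r.hold_point_z is the distance from the TCP to the grasp point, in m); z points along the fingers, y is the line along which they close (so a half turn about z gives the same grasp; the last joint's range is limited). The gripper opens to 88 mm and grips with 3 to 60 N. Pads are 19 mm wide; open, the fingers measure 130 mm over their backs; the gripper's body (78 mm by 193 mm) begins 47 mm behind the grasp point.
Start: joints at [1.466, 0.359, 0.012, 0, -1.224, -0.288], TCP at [0.258, 0.624, 0.194] pointing down, gripper open.
Joint ranges: [-3.07, 3.07], [-1.43, 2.12], [-1.02, 1.25], [-3.03, 1.67], [-3.05, -0], [-3.03, 3.03]. Speed limits (rad/s): [2.39, 2.39, 3.01, 3.14, 3.14, 3.14].

INTERFACE

Orientations are given as a unit quaternion [x, y, z, w].
In Python, from rig import r gives the robot as it stands.
- The arm moves only by the shell command python3 -m crank 'ROWS' [FORCE]. ROWS is JSON, a list of rows, each a list of 3 entries, a list of its own where there are three numbers: the shift along the tool's x, y, z in mm, then the turn, a rotation vector about the tool's x, y, z in rad, then the finger opening in mm, from 0 to 87.6. In form: [[[x, y, z], [ax, ay, az], grip], ...]. A call has 1 to 10 rows; each row shifts and turns the commanded pose from where the row before left it, along the tool's axes as they then stand; what a row does not reach is not made up. A row lasts 1/12 s, in which the tool goes at most 41.7 mm and 7.16 degrees, less where a joint would pass 70% of its speed; a pose out of reach is approached as far as the arm can. A call is refused whole if a number of a shift passes 41.7 or a number of a turn 0.125, either way. A call with a gripper value outside its range is refused whole. The fingers move at their own pace and stop on an object; FORCE is the grip in N (left out, the last holds). Time passes only in rows, so rows that do not move let the fingers close. It gives the time, the measured TCP pose, the force, the opening and the grip force at its end, in the units of the state.
- r.read_state(): the state, without advancing time (a new reading comes with each control period).
- r.snapshot(name): name is "side" or "top" or "wrist"; returns a dict with "pixels" (480x640x3 uint8, red, green, blue), "mtx" (3x3 intrinsics, pixels), "eye" and "attitude" of the camera in the world. Camera axes: x right, y up, looking along -z (the intrinsics and any distortion apply to the point x, -y, -z); pixel columns grow to the right and rows downward; lengths in m; the calibration is good to about 2 mm. The wrist camera is an equidistant fisheye: a pixel r from the principal point sees the ray r / f radians off the axis. A picture is of the moment at which its call begins. There is no depth.
- r.hand_in(): hands the job in; it is judged then, once.
Trained networks look in a picture, given as the dict that the camera call returned (one of the last four; its "shot" number tells which), for a name from the list of things; names that differ only in an ending like _2 or _b are one class to them, and where a whole thing is asked for, a point or a joint stands for the part that bears it (a point fixed in the world has none). Each returns a list of dicts, best first, with "score" (0 to 1); they miss things now and then, are a little off and sometimes report something else, mostly with a low value. They report only what shows in the picture. A call takes as long as a camera call.
- r.cut_out(target, picture): "mask" (480x640 bool, what is visible of it) and "bbox" ([left, top, right, bottom] in pixels, round what is visible of it).
The state is a dict: "t": time; "q": joint angles; "qd": joint speeds; "joint_torque": joint torques, N m; "tcp_pos": TCP position; "tool_rot": TCP orientation; "ft_force": force on the tool from outside, world axes, zero at the start; "wrist_torque": the same for the moment, N m; "width": opening from 0.0 (shut) to 1.0 (fully open); "finger_force": force on a finger pad.
Only numpy, scipy, OpenCV 4.12 (cv2) and the standard library are available. Lean on these libraries where they do the work, as an engineer would, in place of code of your own. Each camera call takes 0.05 s, during which the arm holds its last target. There are 200 camera calls.

## Working session

There is one attempt and no reset: what is moved stays moved. The work goes in short steps, Python scripts to look and compute and a shell command to move; the robot and the scene stay as the last step left them, time stands still between calls to the robot, and variables do not carry over. Pictures are saved under pics/ and viewed, at most 10 in all, crops included, and the job is handed in when it is done.

```bash
ls; mkdir -p pics; cat > h.py <<'E'
import numpy as np, cv2
from scipy.spatial.transform import Rotation as R
from rig import r
def cam(p):
    a=np.array(p['attitude'],float)
    M=a if a.shape==(3,3) else R.from_quat(a).as_matrix()
    return np.array(p['mtx']),np.array(p['eye']),M
def proj(p,X):
    K,e,M=cam(p); c=(np.atleast_2d(X)-e)@M; c=c*[1,-1,-1]
    return (c[:,:2]/c[:,2:])*[K[0,0],K[1,1]]+K[:2,2]
def ray(p,uv,fish=False):
    K,e,M=cam(p); d=(np.atleast_2d(uv)-K[:2,2])/[K[0,0],K[1,1]]
    if fish:
        t=np.linalg.norm(d,axis=1,keepdims=True); c=np.c_[d/t*np.sin(t),np.cos(t)]
    else: c=np.c_[d,np.ones(len(d))]
    return e,(c*[1,-1,-1])@M.T
def atz(p,uv,z,fish=False):
    e,d=ray(p,uv,fish); return e+d*((z-e[2])/d[:,2:])
E
python3 - <<'E'
from h import *
for n in("top","side"):
    p=r.snapshot(n); cv2.imwrite(f'pics/{n}0.png',p['pixels'][:,:,::-1])
    print(n,p['eye'],np.round(p['attitude'],4).tolist(),np.round(p['mtx'],1).tolist(),[k for k in p])
    for t in("case","door","handle","loop_bar","keeper_seat","timer","tip_box","reagent","sample_tube","marker"):
        print(t,[(round(d['score'],2),np.round(d['bbox']).tolist(),np.round(np.argwhere(d['mask']).mean(0)[::-1],1).tolist()) for d in r.cut_out(t,p)[:2]])
print(r.read_state(), r.hold_point_z)
E
```

```text
pics
top [0.50402506 0.05446396 1.02967892] [-0.038, 0.0354, 0.707, -0.7053] [[473.0, 0.0, 322.0], [0.0, 473.0, 241.0], [0.0, 0.0, 1.0]] ['pixels', 'mtx', 'eye', 'attitude', 'shot']
case [(0.7, [255.0, 142.0, 438.0, 292.0], [351.0, 219.5])]
door []
handle [(0.55, [347.0, 233.0, 361.0, 242.0], [352.5, 238.6])]
loop_bar [(0.46, [347.0, 231.0, 369.0, 236.0], [354.9, 232.5])]
keeper_seat [(0.76, [276.0, 256.0, 434.0, 294.0], [354.1, 273.9])]
timer [(0.88, [268.0, 164.0, 309.0, 205.0], [286.6, 184.7])]
tip_box [(0.75, [174.0, 286.0, 253.0, 344.0], [214.3, 315.2])]
reagent [(0.95, [450.0, 251.0, 500.0, 287.0], [474.7, 268.5]), (0.71, [341.0, 230.0, 366.0, 246.0], [352.8, 236.0])]
sample_tube [(0.69, [303.0, 311.0, 329.0, 344.0], [315.4, 326.7]), (0.57, [279.0, 256.0, 434.0, 294.0], [354.7, 273.8])]
marker [(0.73, [405.0, 281.0, 434.0, 343.0], [419.4, 310.5]), (0.69, [158.0, 185.0, 267.0, 242.0], [212.4, 214.6])]
side [0.14801027 0.70721976 0.92283625] [-0.1162, 0.367, 0.8872, -0.2543] [[568.9, 0.0, 319.6], [0.0, 568.9, 241.6], [0.0, 0.0, 1.0]] ['pixels', 'mtx', 'eye', 'attitude', 'shot']
c
[... 784 characters left out ...]
8.1])]
{'t': 1.1, 'q': array([ 1.46609323e+00,  3.58609052e-01,  1.18990143e-02, -1.67450062e-05,
       -1.22410588e+00, -2.88087570e-01]), 'qd': array([ 0.00191926, -0.00032933,  0.00169813,  0.00031133, -0.00117638,
       -0.00054736]), 'joint_torque': array([-1.57151691e-03, -5.82398915e+01,  2.93299663e+01,  7.00244173e+00,
        1.21777615e-02, -3.78021889e-05]), 'tcp_pos': array([0.25837802, 0.62356077, 0.19355194]), 'tool_rot': array([ 9.80775790e-01, -1.95138025e-01, -6.94426203e-06,  1.04762001e-05]), 'ft_force': array([ 0.88157324, -0.28154456, -0.33174692]), 'wrist_torque': array([-0.01839737,  0.03217697,  0.01730971]), 'finger_force': 0.0, 'width': 0.9988199483928304} 0.0188
```

```bash
python3 - <<'E'
import cv2,numpy as np
a=cv2.imread('pics/top0.png')[120:370,140:520]; a=cv2.resize(a,(800,526),interpolation=cv2.INTER_CUBIC)
cv2.imwrite('pics/t1.png',a)
a=cv2.imread('pics/side0.png')[140:360,180:480]; cv2.imwrite('pics/s1.png',cv2.resize(a,(800,587),interpolation=cv2.INTER_CUBIC))
E
```

```text
(no output)
```

View pics/t1.png

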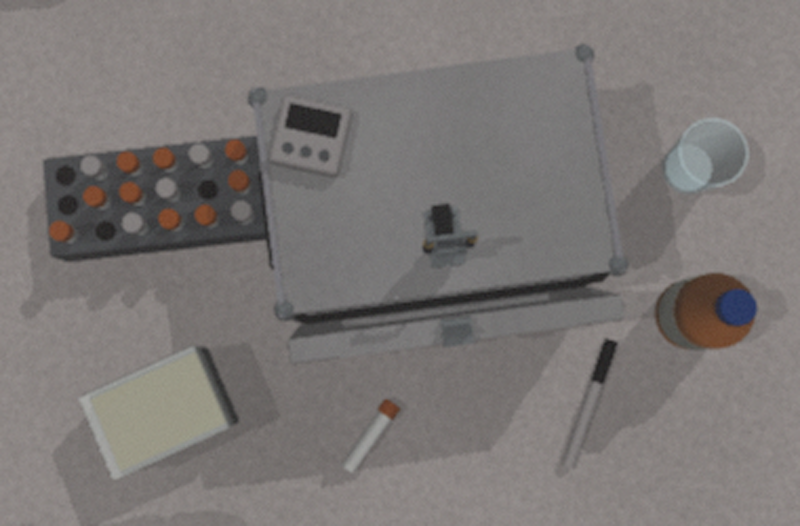

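View pics/s1.png

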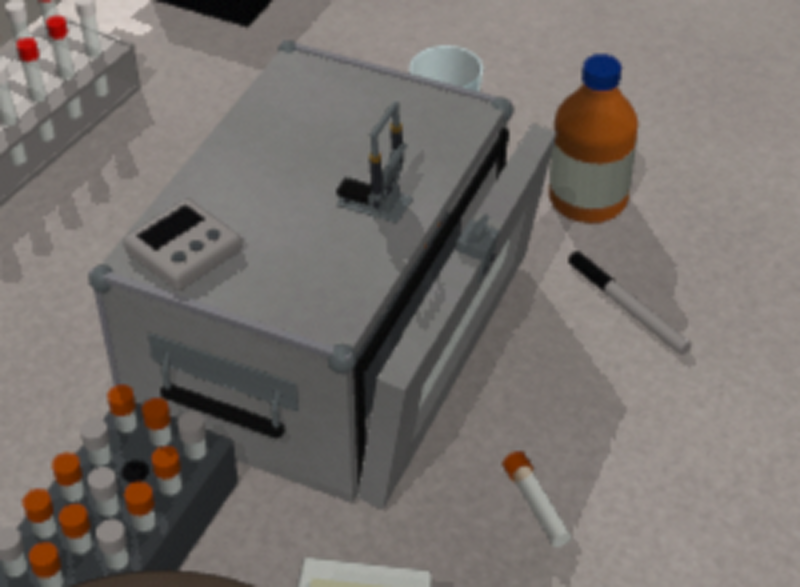

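The top view shows the carrier turned a little and the door ajar with its catch at crop (457,330). The loop stands up at about crop (450,240). The timer is on the roof at back left, and the tube and marker lie in front of the door. Next I'll compute the carrier's pose.

```bash
cat >> h.py <<'E'
def fit(XY,W):
    XY=np.array(XY);W=np.array(W);a=XY-XY.mean(0);b=W-W.mean(0)
    th=np.arctan2((a[:,0]*b[:,1]-a[:,1]*b[:,0]).sum(),(a*b).sum())
    c,s=np.cos(th),np.sin(th);return W.mean(0)-np.array([[c,-s],[s,c]])@XY.mean(0),th
def c2w(o,th,P):
    P=np.atleast_2d(P).astype(float);return np.c_[P[:,:2]@R.from_euler('z',th).as_matrix()[:2,:2].T+o,P[:,2:]]
def w2c(o,th,P):
    P=np.atleast_2d(P).astype(float);return np.c_[(P[:,:2]-o)@R.from_euler('z',th).as_matrix()[:2,:2],P[:,2:]]
E
python3 - <<'E'
from h import *
p=r.snapshot("top");s=r.snapshot("side")
c=np.array([[257,97],[584,53],[618,265],[285,310]])/[800/380,526/250]+[140,120]
W=atz(p,c,0.168)[:,:2]; M=[[.1,.15],[.1,-.15],[-.1,-.15],[-.1,.15]]
print(W.round(4), [np.linalg.norm(W[i]-W[(i+1)%4]).round(3) for i in range(4)])
o,th=fit(np.array(M)*.95,W); print(o,th, np.abs(w2c(o,th,np.c_[W,W[:,0]])[:,:2]).round(3))
cs=np.array([[288,46],[502,106],[342,358],[101,277]])/[800/300,587/220]+[180,140]  # side corners: back-right,front-right,front-left,back-left
Ws=atz(s,cs,0.168)[:,:2];print('side',Ws.round(4)); os,ths=fit(np.array([[.1,-.15],[-.1,-.15],[-.1,.15],[.1,.15]])*.95,Ws);print(os,ths)
o=(o+os)/2;th=(th+ths)/2
# door top inner/outer edges, catch from top view at height ~ .158
d=np.array([[290,345],[624,296],[292,360],[624,315],[457,330]])/[800/380,526/250]+[140,120]
print('door',w2c(o,th,atz(p,d,.156)).round(4))
for u in ([428,245],[474,240],[442,215],[442,228]): print(w2c(o,th,atz(p,np.array([u])/2.105+[140,120],.168)).round(4))
for n,u in (('side',[373,135]),('side',[397,105]),('side',[353,190])): print('side z',[w2c(o,th,atz(s,np.array([u])/[2.667,2.668]+[180,140],z)).round(4).tolist() for z in(.18,.22,.25)])
for u in ([427,245],[475,240]): print('top z',[w2c(o,th,atz(p,np.array([u])/2.105+[140,120],z)).round(4).tolist() for z in(.18,.22,.25)])
E
```

```text
[[ 0.7346  0.1689]
 [ 0.7736 -0.1213]
 [ 0.5843 -0.1464]
 [ 0.546   0.1426]] [np.float64(0.293), np.float64(0.191), np.float64(0.291), np.float64(0.19)]
[0.65962975 0.01095002] 0.13351785306662403 [[0.095 0.147]
 [0.095 0.146]
 [0.096 0.146]
 [0.095 0.146]]
side [[ 0.7724 -0.1163]
 [ 0.5813 -0.1383]
 [ 0.5424  0.1521]
 [ 0.7304  0.1768]]
[0.65661753 0.01859657] 0.1330651454304995
door [[-0.1244  0.1422  0.156 ]
 [-0.1215 -0.1537  0.156 ]
 [-0.1376  0.1421  0.156 ]
 [-0.138  -0.151   0.156 ]
 [-0.1312 -0.0043  0.156 ]]
[[-0.0548  0.011   0.168 ]]
[[-0.0559 -0.0293  0.168 ]]
[[-0.0303 -0.0048  0.168 ]]
[[-0.0416 -0.0032  0.168 ]]
side z [[[-0.024, -0.0551, 0.18]], [[-0.045, -0.0115, 0.22]], [[-0.0607, 0.0212, 0.25]]]
side z [[[-0.0259, -0.0958, 0.18]], [[-0.0467, -0.0501, 0.22]], [[-0.0624, -0.0157, 0.25]]]
side z [[[-0.037, 0.0081, 0.18]], [[-0.0573, 0.0483, 0.22]], [[-0.0725, 0.0784, 0.25]]]
top z [[[-0.0559, 0.0125, 0.18]], [[-0.0603, 0.0148, 0.22]], [[-0.0635, 0.0164, 0.25]]]
top z [[[-0.0573, -0.0289, 0.18]], [[-0.0615, -0.0247, 0.22]], [[-0.0647, -0.0216, 0.25]]]
```

```bash
python3 -m crank '[[[0,0,-14],[0,0,-0.12],0],[[0,0,-14],[0,0,-0.12],0],[[0,0,-14],[0,0,-0.12],0],[[0,0,-14],[0,0,-0.12],0],[[0,0,-14],[0,0,-0.046],0]]' 40
python3 -m crank '[[[7.4,38.6,0],[0,0,0],0],[[7.4,38.6,0],[0,0,0],0],[[7.4,38.6,0],[0,0,0],0],[[7.4,38.6,0],[0,0,0],0],[[7.4,38.6,0],[0,0,0],0],[[7.4,38.6,0],[0,0,0],0],[[7.4,38.6,0],[0,0,0],0],[[7.4,38.6,0],[0,0,0],0],[[7.4,38.6,0],[0,0,0],0]]'
python3 -m crank '[[[7.4,38.6,0],[0,0,0],0],[[7.4,38.6,0],[0,0,0],0],[[7.4,38.6,0],[0,0,0],0],[[7.4,38.6,0],[0,0,0],0],[[7.4,38.6,0],[0,0,0],0],[[7.4,38.6,0],[0,0,0],0],[[7.4,38.6,0],[0,0,0],0],[[7.4,38.6,0],[0,0,0],0],[[0,0,0],[0,0,0],0]]'
python3 - <<'E'
from h import *
p=r.snapshot("wrist"); cv2.imwrite('pics/w1.png',p['pixels'][:,:,::-1]); s=r.read_state()
print(s['tcp_pos'],s['ft_force'],p['eye'],np.round(p['attitude'],4),p['mtx'])
E
```

```text
t: 1.62
tcp_pos: [0.2583, 0.6235, 0.2642]
tool_rot: [0.998, 0.07, -0.0, 0.0]
ft_force: [0.8, -0.1, -0.4]
width: 0.687
finger_force: 0.0
t: 2.37
tcp_pos: [0.3707, 0.2862, 0.2639]
tool_rot: [0.998, 0.067, 0.0, -0.0]
ft_force: [1.7, -0.0, 0.2]
width: 0.024
finger_force: 0.0
t: 3.12
tcp_pos: [0.4711, -0.0155, 0.2636]
tool_rot: [0.998, 0.064, -0.0, 0.001]
ft_force: [0.1, 0.4, 1.1]
width: -0.001
finger_force: 0.0
[ 0.47055648 -0.01340067  0.26341937] [-0.5932393   0.20964351 -0.19916599] [ 0.54468807 -0.00575534  0.45476039] [-0.1064  0.0933 -0.6544  0.7428] [[371.64829954   0.         318.7692403 ]
 [  0.         371.64829954 243.37850309]
 [  0.           0.           1.        ]]
```

View pics/w1.png

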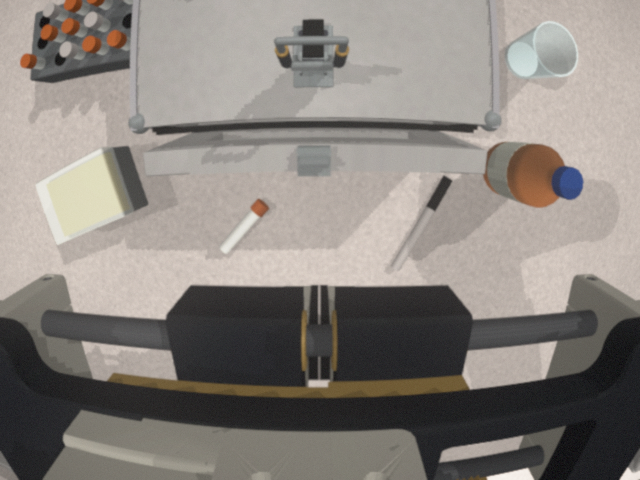

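The wrist view shows the front roof corners at (137,122) and (493,120), the catch at (313,160), the loop bar at (312,43) spanning 277 to 347, and a black piece at (313,27). The way ahead is clear.

```bash
python3 - <<'E'
from h import *
from scipy.optimize import least_squares
w=r.snapshot("wrist");p=r.snapshot("top");s=r.snapshot("side")
F=lambda uv,z:atz(w,uv,z,True)
W=F([[137,122],[493,120]],.168)[:,:2];print(W, np.linalg.norm(W[0]-W[1]))
o,th=fit([[-.095,.1425],[-.095,-.1425]],W);print('wrist pose',o,th)
w2=lambda P:w2c(o,th,P).round(4).tolist()
print('catch',w2(F([[313,160],[298,147],[330,147],[298,175],[329,175]],.166)))
print('door edge outer/inner',w2(F([[146,175],[480,175],[145,152],[485,150]],.157)))
def tri(obs):
    A=np.zeros((3,3));b=np.zeros(3)
    for q,uv,f in obs:
        e,d=ray(q,uv,f);d=d[0]/np.linalg.norm(d[0]);P=np.eye(3)-np.outer(d,d);A+=P;b+=P@e
    X=np.linalg.solve(A,b);return X
T=lambda u:np.array([u])/2.105+[140,120]
S=lambda u:np.array([u])/2.667+[180,140]
for n,a,b,c in (('barL',[427,245],[373,137],[277,43]),('barR',[475,238],[396,106],[347,43]),('black',[442,217],[353,190],[313,27])):
    for obs in ([(w,c,True),(p,T(a),False)],[(w,c,True),(s,S(b),False)],[(w,c,True),(p,T(a),False),(s,S(b),False)]):
        print(n,w2(tri(obs)))
im=w['pixels'][0:200,220:420,::-1];a=cv2.resize(im,(600,600),interpolation=cv2.INTER_CUBIC);cv2.imwrite('pics/w1c.png',a)
E
```

```text
[[ 0.54555054  0.14695679]
 [ 0.58313474 -0.14222236]] 0.2916113065128245
wrist pose [0.6585503  0.01461125] 0.1292441114586571
catch [[-0.133, 0.001, 0.166], [-0.1228, 0.0124, 0.166], [-0.1229, -0.0122, 0.166], [-0.1446, 0.0127, 0.166], [-0.1447, -0.0114, 0.166]]
door edge outer/inner [[-0.1408, 0.1453, 0.157], [-0.1424, -0.1409, 0.157], [-0.1209, 0.1448, 0.157], [-0.1206, -0.1445, 0.157]]
barL [[-0.0656, 0.0173, 0.2647]]
barL [[-0.0606, 0.0194, 0.2466]]
barL [[-0.0616, 0.0182, 0.2464]]
barR [[-0.0649, -0.0195, 0.2612]]
barR [[-0.0607, -0.0193, 0.2457]]
barR [[-0.0613, -0.0206, 0.2451]]
black [[-0.0375, -0.0009, 0.2019]]
black [[-0.0311, 0.0001, 0.172]]
black [[-0.0314, -0.0017, 0.171]]
```

View pics/w1c.png

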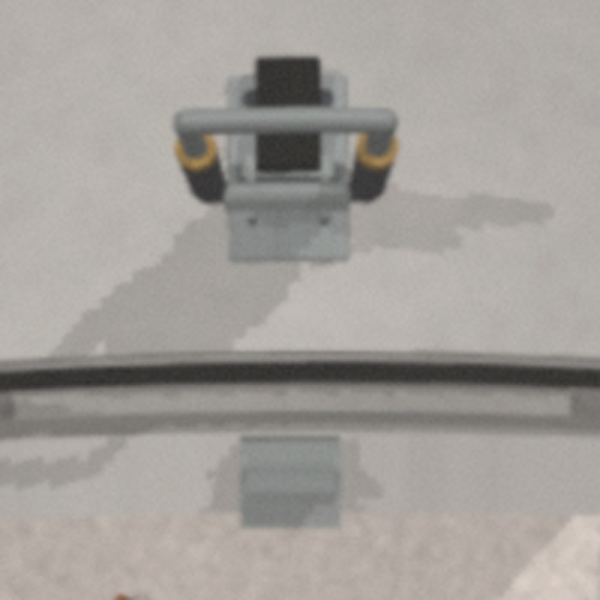

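```bash
cat >> h.py <<'E'
O=np.array([.6585,.0146]);TH=.130
def fproj(q,X):
    K,e,M=cam(q);c=(np.atleast_2d(X)-e)@M*[1,-1,-1];n=np.linalg.norm(c[:,:2],axis=1,keepdims=True)
    return c[:,:2]/n*np.arctan2(n,c[:,2:])*K[0,0]+K[:2,2]
E
python3 - <<'E'
from h import *
w=r.snapshot("wrist")
for a in (0,.5,1.2,1.57,1.8,2.02):
    P=[[-.06+d*np.cos(a),y,.179+d*np.sin(a)] for d in(.004,.042) for y in(.013,-.013)]
    print(a,((fproj(w,c2w(O,TH,P))-[220,0])*3).round().tolist())
for a in (1.4,1.57,1.8,2.0):
    pin=[-.06+.0125*np.cos(2.05),.179+.0125*np.sin(2.05)]
    print('bar',a,((fproj(w,c2w(O,TH,[[pin[0]+.058*np.cos(a),y,pin[1]+.058*np.sin(a)] for y in(.018,-.018)]))-[220,0])*3).round().tolist())
for t in("handle","loop_bar","keeper_seat"):
    print(t,[(round(d['score'],2),((np.array(d['bbox'])-[220,0,220,0])*3).tolist()) for d in r.cut_out(t,w)[:2]])
E
```

```text
0 [[245.0, 176.0], [352.0, 176.0], [246.0, 34.0], [352.0, 35.0]]
0.5 [[245.0, 176.0], [353.0, 177.0], [242.0, 27.0], [356.0, 27.0]]
1.2 [[244.0, 183.0], [353.0, 183.0], [237.0, 89.0], [361.0, 90.0]]
1.57 [[244.0, 188.0], [353.0, 189.0], [236.0, 153.0], [362.0, 153.0]]
1.8 [[244.0, 192.0], [353.0, 192.0], [236.0, 198.0], [362.0, 198.0]]
2.02 [[244.0, 196.0], [353.0, 196.0], [237.0, 240.0], [361.0, 240.0]]
bar 1.4 [[201.0, 102.0], [397.0, 102.0]]
bar 1.57 [[201.0, 150.0], [398.0, 150.0]]
bar 1.8 [[201.0, 220.0], [397.0, 220.0]]
bar 2.0 [[203.0, 279.0], [395.0, 280.0]]
handle [(0.67, [237.30000000000007, 158.10000000000002, 386.09999999999997, 201.89999999999998])]
loop_bar [(0.7, [198.59999999999997, 96.30000000000001, 422.09999999999997, 165.89999999999998])]
keeper_seat [(0.57, [-223.5, 374.4, 823.1999999999999, 530.4000000000001])]
```

The lever stands at about 1.7 rad, the loop is nearly upright and the door is at about 0.12 rad. The black strip is only a pad on the roof. Next I'll push the door.

```bash
python3 -m crank '[[[6,-2,32],[0,0,0],0],[[6,-2,32],[0,0,0],0],[[6,-2,32],[0,0,0],0],[[2,-1,32],[0,0,0],0],[[0,0,0],[0,0,0],0]]'
python3 -m crank '[[[5,0,0],[0,0,0],0],[[2,0,0],[0,0,0],0],[[2,0,0],[0,0,0],0],[[0,0,0],[0,0,0],0]]'
python3 -c "
from h import *
s=r.read_state();print(w2c(O,TH,s['tcp_pos']),s['ft_force'])"
```

```text
t: 3.93
tcp_pos: [0.4853, -0.0002, 0.1301]
tool_rot: [0.998, 0.067, -0.005, 0.001]
ft_force: [-1.1, -0.3, -0.7]
width: 0.006
finger_force: 0.0
t: 4.27
tcp_pos: [0.4997, 0.0012, 0.1376]
tool_rot: [0.998, 0.067, 0.002, -0.0]
ft_force: [-0.3, -0.6, 0.6]
width: 0.003
finger_force: 0.0
[[-0.15921544  0.00734565  0.13755229]] [-0.29623549 -0.56119514  0.56903664]
```

```bash
python3 -m crank '[[[2,0.5,0],[0,0,0],0],[[2,0.5,0],[0,0,0],0],[[2,0.5,0],[0,0,0],0],[[2,0.5,0],[0,0,0],0],[[1,0,0],[0,0,0],0],[[1,0,0],[0,0,0],0],[[1,0,0],[0,0,0],0]]'
python3 -m crank '[[[1,0,0],[0,0,0],0],[[1,0,0],[0,0,0],0]]'
python3 -m crank '[[[1,0,0],[0,0,0],0],[[1,0,0],[0,0,0],0]]'
```

```text
t: 4.85
tcp_pos: [0.5092, 0.0001, 0.1355]
tool_rot: [0.998, 0.066, -0.0, 0.0]
ft_force: [0.1, -0.2, 0.2]
width: 0.008
finger_force: 0.0
t: 5.02
tcp_pos: [0.5112, 0.0004, 0.1355]
tool_rot: [0.998, 0.067, -0.0, 0.0]
ft_force: [0.5, 0.4, -0.5]
width: 0.005
finger_force: 0.1
t: 5.18
tcp_pos: [0.5121, 0.0004, 0.1353]
tool_rot: [0.998, 0.066, -0.001, 0.0]
ft_force: [-4.4, 0.6, 4.5]
width: 0.005
finger_force: 2.5
```

```bash
python3 -m crank '[[[1,0,0],[0,0,0],0],[[1,0,0],[0,0,0],0],[[1,0,0],[0,0,0],0],[[1,0,0],[0,0,0],0]]'
python3 -m crank '[[[1,0,0],[0,0,0],0],[[1,0,0],[0,0,0],0],[[1,0,0],[0,0,0],0]]'
python3 -c "
from h import *
s=r.read_state();print(w2c(O,TH,s['tcp_pos']),s['ft_force'])
p=r.snapshot('wrist');cv2.imwrite('pics/w2.png',p['pixels'][:,:,::-1])
for t in('door','loop_bar','handle','keeper_seat'): print(t,[(round(d['score'],2),np.round(d['bbox']).tolist()) for d in r.cut_out(t,p)[:1]])"
```

```text
t: 5.52
tcp_pos: [0.5169, 0.0011, 0.1357]
tool_rot: [0.998, 0.067, -0.0, 0.0]
ft_force: [-4.5, -1.9, 4.0]
width: 0.005
finger_force: 2.4
t: 5.77
tcp_pos: [0.5202, 0.0015, 0.1356]
tool_rot: [0.998, 0.067, -0.0, 0.0]
ft_force: [-3.5, -0.6, 4.1]
width: 0.007
finger_force: 2.3
[[-0.13885467  0.00498185  0.13558916]] [-3.47537317 -0.63283961  4.0550659 ]
door [(0.75, [69.0, 223.0, 583.0, 296.0])]
loop_bar [(0.62, [0.0, 1.0, 44.0, 116.0])]
handle [(0.83, [298.0, 126.0, 389.0, 160.0])]
keeper_seat [(0.88, [71.0, 225.0, 586.0, 293.0])]
```

View pics/w2.png

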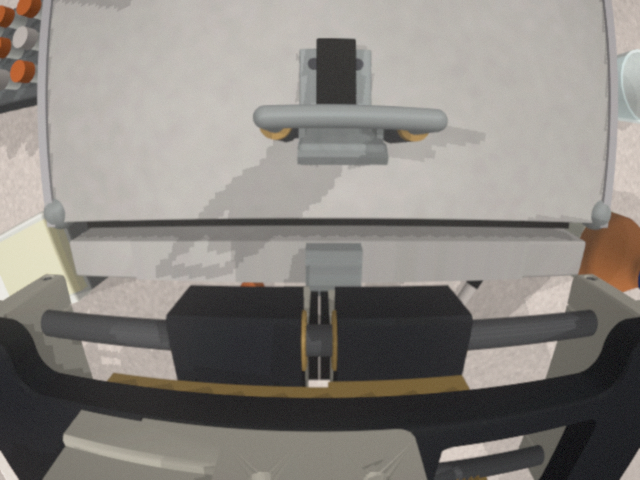

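The catch is at (334,265), just ahead of the fingers. The door gap has nearly closed at rows 222–240. The loop bar is at (350,117) and the handle tip at row 155. I'll keep going until the seal is felt.

```bash
python3 -m crank '[[[1,0,0],[0,0,0],0],[[1,0,0],[0,0,0],0]]'
python3 -m crank '[[[1,0,0],[0,0,0],0],[[0.6,0,0],[0,0,0],0]]'
python3 -m crank '[[[0.6,0,0],[0,0,0],0],[[0.6,0,0],[0,0,0],0]]'
```

```text
t: 6.18
tcp_pos: [0.522, 0.0018, 0.1356]
tool_rot: [0.998, 0.067, -0.0, 0.0]
ft_force: [-4.9, -0.2, 3.9]
width: 0.002
finger_force: 2.2
t: 6.35
tcp_pos: [0.5238, 0.0021, 0.1356]
tool_rot: [0.998, 0.067, -0.0, 0.0]
ft_force: [-3.6, -1.2, 3.6]
width: 0.01
finger_force: 2.2
t: 6.52
tcp_pos: [0.5249, 0.0023, 0.1355]
tool_rot: [0.998, 0.067, -0.0, -0.0]
ft_force: [-4.3, -1.1, 4.0]
width: 0.003
finger_force: 2.1
```

```bash
python3 -m crank '[[[0.7,0,0],[0,0,0],0],[[0.7,0,0],[0,0,0],0]]'
python3 -m crank '[[[0.7,0,0],[0,0,0],0],[[0.5,0,0],[0,0,0],0]]'
```

```text
t: 6.68
tcp_pos: [0.5263, 0.0025, 0.1356]
tool_rot: [0.998, 0.067, -0.0, 0.0]
ft_force: [-4.5, -0.5, 3.4]
width: 0.004
finger_force: 2.1
t: 6.85
tcp_pos: [0.5272, 0.0025, 0.1355]
tool_rot: [0.998, 0.067, -0.0, 0.0]
ft_force: [-6.2, -0.1, 5.6]
width: 0.008
finger_force: 3.2
```

```bash
python3 -m crank '[[[0.4,0,0],[0,0,0],0],[[0,0,0],[0,0,0],0],[[0,0,0],[0,0,0],0]]'
python3 -m crank '[[[-10,0,0],[0,0,0],0],[[-20,0,-20],[0,0,0],0],[[-20,0,-35],[0,0,0],0],[[-20,0,-35],[0,0,0],30],[[0,0,-35],[0,0,0],60],[[0,0,0],[0,0,0],60],[[0,0,0],[0,0,0],60]]'
cat > look.py <<'E'
from h import *
w=r.snapshot("wrist");cv2.imwrite('pics/w3.png',w['pixels'][:,:,::-1])
s=r.read_state();print(s['tcp_pos'],w2c(O,TH,s['tcp_pos']))
for t in('door','loop_bar','handle','case'): print(t,[(round(d['score'],2),np.round(d['bbox']).tolist()) for d in r.cut_out(t,w)[:1]])
E
python3 look.py
python3 -c "
import cv2;a=cv2.imread('pics/w3.png')[0:260,60:560];cv2.imwrite('pics/w3c.png',cv2.resize(a,(800,416),interpolation=cv2.INTER_CUBIC))"
```

```text
t: 7.1
tcp_pos: [0.5273, 0.0026, 0.1356]
tool_rot: [0.998, 0.066, -0.0, 0.0]
ft_force: [-6.9, -1.0, 5.8]
width: 0.005
finger_force: 3.3
t: 7.68
tcp_pos: [0.4599, -0.0059, 0.2631]
tool_rot: [0.998, 0.067, 0.004, -0.001]
ft_force: [-0.4, 0.1, -1.3]
width: 0.246
finger_force: 0.0
[ 0.45892114 -0.00611573  0.2612724 ] [[-0.20058026  0.00533131  0.2612724 ]]
door [(0.68, [154.0, 119.0, 500.0, 151.0])]
loop_bar [(0.8, [296.0, 17.0, 369.0, 39.0])]
handle [(0.89, [314.0, 42.0, 354.0, 54.0])]
case [(0.73, [139.0, 2.0, 515.0, 150.0])]
```

View pics/w3c.png

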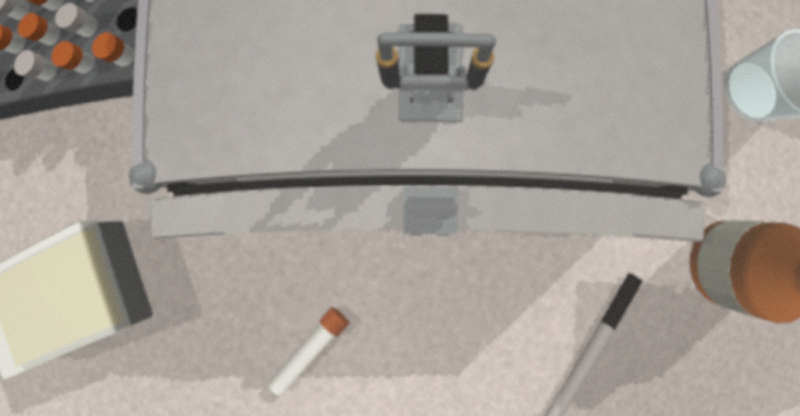

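The door now lies near its seal, and the force rose on contact. The bar spans crop columns 380–495 at row 40, the handle tip is at row 84, the catch is at columns 404–458, rows 188–234, and the roof corners are at (143,175) and (712,178). I'll triangulate from the three wrist views.

```bash
cat > tri.py <<'E'
from h import *
w=r.snapshot("wrist");K,e3,M=cam(w)
s=r.read_state();Rt=R.from_quat(s['tool_rot'])
off=Rt.inv().apply(e3-s['tcp_pos']);print('cam off tool',off.round(4))
def mk(tcp): return dict(mtx=K,eye=np.array(tcp)+Rt.apply(off),attitude=w['attitude'])
q=[mk([.4706,-.0134,.2634]),mk([.5202,.0015,.1356]),w]
def tri(uvs):
    A=np.zeros((3,3));b=np.zeros(3)
    for p,uv in zip(q,uvs):
        e,d=ray(p,uv,True);d=d[0]/np.linalg.norm(d[0]);P=np.eye(3)-np.outer(d,d);A+=P;b+=P@e
    return np.linalg.solve(A,b)
obs={'bar':[(316,40),(350,117),(333.4,25)],'capL':[(137,122),(54,213),(149.4,109.4)],'capR':[(493,120),(601,213),(505,111.2)],'tip':[(316,64),(342,155),(333.5,53)]}
X={}
for k,v in obs.items():
    X[k]=tri(v);print(k,X[k].round(4),[(fproj(p,X[k])[0]-u).round(1).tolist() for p,u in zip(q,v)])
o,th=fit([[-.095,.1425],[-.095,-.1425]],[X['capL'][:2],X['capR'][:2]]);print(o,th)
for k in X: print(k,w2c(o,th,X[k]).round(4))
E
python3 tri.py
python3 - <<'E'
from h import *
w=r.snapshot("wrist")
print('catch foot',w2c(O,TH,atz(w,np.array([[404,234],[458,234],[404,189],[458,189]])/1.6+[60,0],.167,True)).round(4))
print('door',w2c(O,TH,atz(w,np.array([[153,237],[703,240],[155,202],[700,202]])/1.6+[60,0],.157,True)).round(4))
E
```

```text
cam off tool [ 0.0741 -0.     -0.1911]
bar [0.5999 0.0049 0.2387] [[1.3, 2.7], [0.5, -0.6], [-1.5, -2.4]]
capL [0.5442 0.1461 0.1657] [[2.4, 0.3], [2.0, 2.2], [-3.7, -1.9]]
capR [ 0.5832 -0.1432  0.1671] [[1.2, 1.1], [-2.5, 2.5], [0.3, -2.9]]
tip [0.5897 0.0033 0.2127] [[1.8, 3.6], [1.7, -0.4], [-2.6, -3.5]]
[0.65785652 0.01414083] 0.13375859282191857
bar [[-0.0586 -0.0015  0.2387]]
capL [[-0.095   0.1459  0.1657]]
capR [[-0.095  -0.1459  0.1671]]
tip [[-0.069  -0.0017  0.2127]]
catch foot [[-0.1337  0.0099  0.167 ]
 [-0.1335 -0.0156  0.167 ]
 [-0.1122  0.0099  0.167 ]
 [-0.112  -0.0154  0.167 ]]
door [[-0.1305  0.1412  0.157 ]
 [-0.1303 -0.1478  0.157 ]
 [-0.1122  0.1393  0.157 ]
 [-0.1102 -0.1449  0.157 ]]
```

```bash
python3 -m crank '[[[0,4,-15],[0,0,0],60],[[0,5,-15],[0,0,0],60],[[28,0,0],[0,0,0],60],[[28,0,0],[0,0,0],60],[[28,0,0],[0,0,0],60],[[28,0,0],[0,0,0],60],[[28,0,0],[0,0,0],60],[[0,0,0],[0,0,0],60],[[0,0,0],[0,0,0],60]]' 12
sed -i 's/w3.png/w4.png/' look.py; python3 look.py; python3 -c "
from h import *
s=r.snapshot('side');cv2.imwrite('pics/s4.png',cv2.resize(s['pixels'][140:290,220:420,::-1],(800,600),interpolation=cv2.INTER_CUBIC))"
```

```text
t: 8.78
tcp_pos: [0.5991, 0.0031, 0.2881]
tool_rot: [0.998, 0.066, -0.002, 0.0]
ft_force: [-1.2, -0.1, -0.0]
width: 0.682
finger_force: 0.0
[0.59838035 0.00292021 0.28895422] [[-0.06112646 -0.00378768  0.28895422]]
door [(0.86, [167.0, 263.0, 463.0, 299.0])]
loop_bar [(0.75, [284.0, 240.0, 346.0, 258.0])]
handle [(0.6, [300.0, 221.0, 337.0, 250.0])]
case [(0.61, [143.0, 39.0, 493.0, 297.0])]
```

View pics/w4.png

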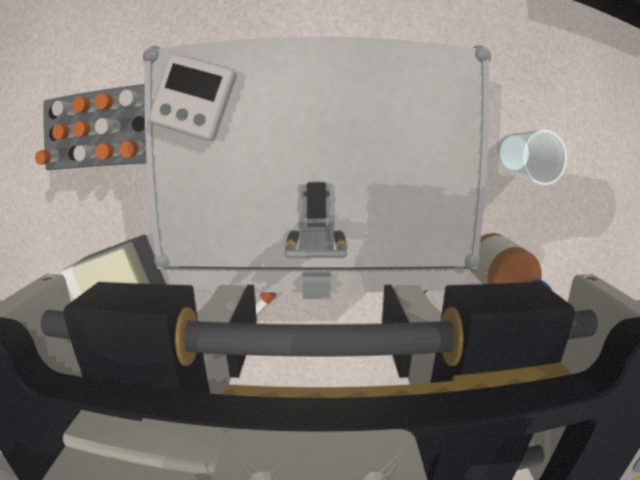

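The bar is at (316,253), between and a little ahead of the finger tips (columns 255 and 385). I'll triangulate it again with this view.

```bash
python3 - <<'E'
from h import *
w=r.snapshot("wrist");K,e,M=cam(w);s=r.read_state();Rt=R.from_quat(s['tool_rot']);off=Rt.inv().apply(e-s['tcp_pos'])
def mk(tcp): return dict(mtx=K,eye=np.array(tcp)+Rt.apply(off),attitude=w['attitude'])
q=[mk([.4589,-.0061,.2613]),mk([.5202,.0015,.1356]),w]
def tri(uvs,idx=(0,1,2)):
    A=np.zeros((3,3));b=np.zeros(3)
    for i in idx:
        e,d=ray(q[i],uvs[i],True);d=d[0]/np.linalg.norm(d[0]);P=np.eye(3)-np.outer(d,d);A+=P;b+=P@e
    return np.linalg.solve(A,b)
v=[(333.4,25),(350,117),(316,253)]
for idx in((0,1,2),(0,2),(1,2)):
    X=tri(v,idx);print(w2c(O,TH,X).round(4),'tool rel',Rt.inv().apply(X-s['tcp_pos']).round(4),[(fproj(q[i],X)[0]-v[i]).round(1).tolist() for i in idx])
for z in(.235,.245,.25):print(z,Rt.inv().apply(atz(w,[[316,253]],z,True)-s['tcp_pos']).round(4))
E
```

```text
[[-0.0616 -0.0016  0.2485]] tool rel [-0.0001 -0.002   0.0428] [[-0.8, -1.3], [1.9, 6.0], [0.1, -0.8]]
[[-0.0623 -0.0019  0.2483]] tool rel [-0.0008 -0.0018  0.043 ] [[-0.5, -0.0], [0.4, 0.0]]
[[-0.0607 -0.0013  0.2529]] tool rel [ 0.0008 -0.0024  0.0384] [[1.9, 0.5], [-0.6, -0.1]]
0.235 [[-0.005  -0.0022  0.0563]]
0.245 [[-0.0018 -0.0021  0.0463]]
0.25 [[-0.0002 -0.0021  0.0413]]
```

View pics/s4.png

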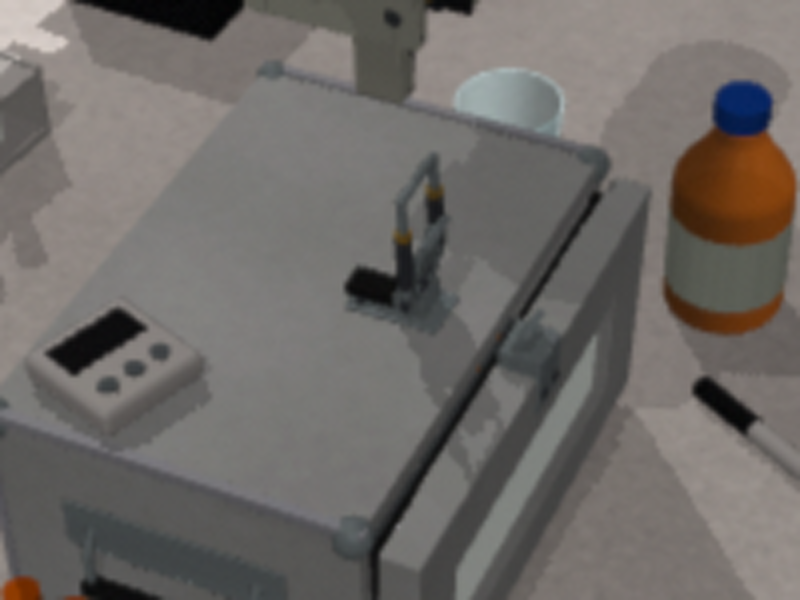

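In the side view the loop stands upright with the handle just in front of it, and the fingers are lined up behind. The bar is 43 mm below the TCP and 2 mm to the left. I'll descend and grip the loop's sides.

```bash
python3 -m crank '[[[0,-2,16],[0,0,0],60],[[0,0,16],[0,0,0],60],[[0,0,10],[0,0,0],60],[[0,0,7],[0,0,0],60],[[0,0,0],[0,0,0],60]]' 10
python3 -m crank '[[[0,0,0],[0,0,0],50],[[0,0,0],[0,0,0],45],[[0,0,0],[0,0,0],40],[[0,0,0],[0,0,0],36],[[0,0,0],[0,0,0],36],[[0,0,0],[0,0,0],36]]' 10
```

```text
t: 9.55
tcp_pos: [0.5973, 0.0049, 0.2403]
tool_rot: [0.998, 0.067, -0.001, 0.0]
ft_force: [-0.3, 0.2, -0.4]
width: 0.683
finger_force: 0.0
t: 10.05
tcp_pos: [0.5983, 0.005, 0.2418]
tool_rot: [0.998, 0.067, 0.0, -0.0]
ft_force: [1.0, -0.8, 0.2]
width: 0.416
finger_force: 0.0
```

```bash
python3 -c "
from h import *
w=r.snapshot('wrist');s=r.snapshot('side')
a=cv2.resize(w['pixels'][180:400,220:420,::-1],(545,600),interpolation=cv2.INTER_CUBIC)
b=cv2.resize(s['pixels'][150:260,285:330,::-1],(245,600),interpolation=cv2.INTER_CUBIC)
cv2.imwrite('pics/c5.png',np.hstack([a,b]))
st=r.read_state();print(w2c(O,TH,st['tcp_pos']),proj(s,st['tcp_pos']),st['width'],st['finger_force'],r.hold_point_z)"
```

```text
[[-0.06105847 -0.00167644  0.2416876 ]] [[325.02682984 186.88657085]] 0.41162988594135563 0.0 0.0188
```

View pics/c5.png

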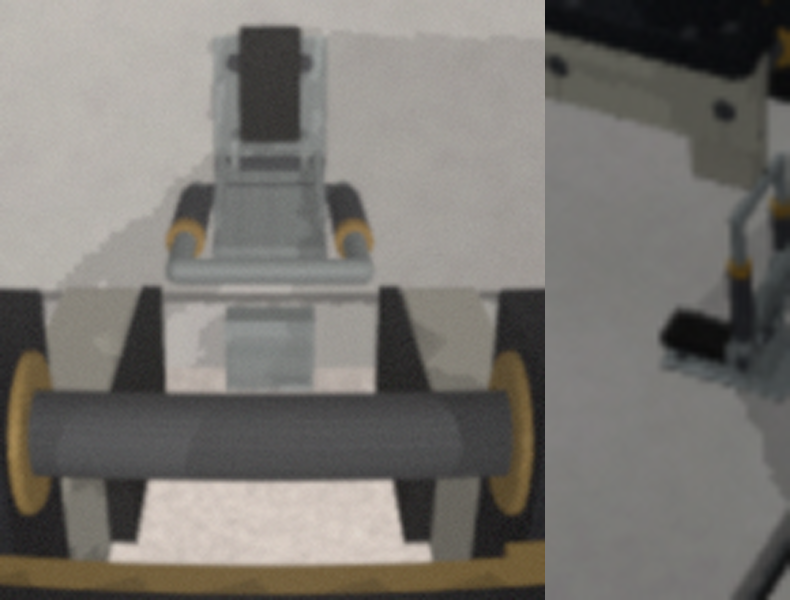

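The loop was not between the pads. In the wrist view the finger tips' front edge is at crop row 288 and the bar is just ahead of it at row 270. The side view shows the tip above and behind the bar end. I'll check this by projecting the tool.

```bash
python3 - <<'E'
from h import *
w=r.snapshot("wrist");s=r.snapshot('side');st=r.read_state();Rt=R.from_quat(st['tool_rot']);T=st['tcp_pos']
P=np.array([[0,0,0],[.0095,-.018,0],[.0095,.018,0],[-.0095,-.018,0],[.0095,-.018,-.02],[-.0095,-.018,-.038]])
f=lambda P:T+Rt.apply(np.array(P))
print(fproj(w,f(P)).round(1).tolist()); print(((fproj(w,f(P))-[220,180])*2.726).round().tolist())
print('side comp',((proj(s,f([[0.0095,-.039,0],[-.0095,-.039,0],[0,-.018,0]]))-[285,150])*5.45+[545,0]).round().tolist())
for z in(.225,.23,.235,.24,.245,.25):
    X=atz(w,[[319,279]],z,True);print(z,w2c(O,TH,X).round(4),((proj(s,X)-[285,150])*5.45+[545,0]).round().tolist())
E
```

```text
[[319.1, 275.5], [286.1, 259.2], [352.2, 259.1], [287.1, 291.2], [282.7, 272.1], [280.7, 323.5]]
[[270.0, 260.0], [180.0, 216.0], [360.0, 216.0], [183.0, 303.0], [171.0, 251.0], [166.0, 391.0]]
side comp [[690.0, 261.0], [741.0, 276.0], [741.0, 232.0]]
0.225 [[-0.0698 -0.0016  0.225 ]] [[786.0, 245.0]]
0.23 [[-0.0678 -0.0016  0.23  ]] [[781.0, 232.0]]
0.235 [[-0.0658 -0.0016  0.235 ]] [[776.0, 220.0]]
0.24 [[-0.0638 -0.0016  0.24  ]] [[770.0, 207.0]]
0.245 [[-0.0618 -0.0016  0.245 ]] [[765.0, 194.0]]
0.25 [[-0.0598 -0.0016  0.25  ]] [[759.0, 181.0]]
```

The visible finger tips end about 30 mm above the reported TCP. The 45° force when the tips met the door edge agrees with that. I'll open and go lower, watching the opening when it closes.

```bash
python3 -m crank '[[[0,0,0],[0,0,0],66],[[0,0,0],[0,0,0],66],[[0,0,0],[0,0,0],66],[[0,0,0],[0,0,0],66],[[0,0,10],[0,0,0],66],[[0,0,9],[0,0,0],66],[[0,0,9],[0,0,0],66],[[0,0,0],[0,0,0],66]]' 10
python3 -m crank '[[[0,0,0],[0,0,0],55],[[0,0,0],[0,0,0],45],[[0,0,0],[0,0,0],40],[[0,0,0],[0,0,0],36],[[0,0,0],[0,0,0],36],[[0,0,0],[0,0,0],36]]' 10
```

```text
t: 10.92
tcp_pos: [0.5966, 0.0048, 0.2105]
tool_rot: [0.998, 0.066, -0.002, 0.0]
ft_force: [-0.9, -0.0, -0.1]
width: 0.755
finger_force: 0.0
t: 11.42
tcp_pos: [0.5984, 0.0051, 0.214]
tool_rot: [0.998, 0.067, 0.0, -0.0]
ft_force: [-0.6, 0.5, -0.0]
width: 0.45
finger_force: 10.0
```

```bash
python3 - <<'E'
from h import *
w=r.snapshot("wrist");cv2.imwrite('pics/w6.png',w['pixels'][:,:,::-1])
st=r.read_state();Rt=R.from_quat(st['tool_rot']);T=st['tcp_pos'];print(w2c(O,TH,T))
print(fproj(w,T+Rt.apply([[0,0,-.034],[0,0,-.028],[0,0,-.038]])).round(1).tolist())
for t in('loop_bar','handle'): print(t,[(round(d['score'],2),np.round(d['bbox']).tolist()) for d in r.cut_out(t,w)[:1]])
g=w['pixels'][:,:,:].astype(int).sum(2)//3
print('col319 rows 250-330',g[250:332:3,315:323].mean(1).round().tolist())
E
```

```text
[[-0.06083044 -0.00160911  0.21399143]]
[[319.2, 301.8], [319.2, 296.5], [319.2, 305.6]]
loop_bar [(0.91, [277.0, 280.0, 366.0, 308.0])]
handle [(0.62, [295.0, 246.0, 345.0, 297.0])]
col319 rows 250-330 [74.0, 80.0, 115.0, 109.0, 109.0, 114.0, 114.0, 114.0, 113.0, 112.0, 112.0, 112.0, 113.0, 128.0, 124.0, 122.0, 120.0, 142.0, 130.0, 109.0, 106.0, 110.0, 128.0, 127.0, 123.0, 68.0, 66.0, 74.0]
```

The bar is held: 10 N at about 40 mm opening, with the bar 34 mm behind the reported TCP. Next I'll work out the swing.

```bash
cat > plan.py <<'E'
from h import *
D=.034
def tcp(B,phi): return np.array([B[0]+D*np.sin(phi),B[1]-D*np.cos(phi)])
def rows(wps):  # list of (Bx,Bz,phi) incl. start
    for a,b in zip(wps,wps[1:]):
        d=tcp(b[:2],b[2])-tcp(a[:2],a[2]);f=a[2]
        # tool x=(cos f, sin f), tool z=(sin f,-cos f) in case x,z
        print([round(1e3*(d[0]*np.cos(f)+d[1]*np.sin(f)),1),0,round(1e3*(d[0]*np.sin(f)-d[1]*np.cos(f)),1)],[0,round(b[2]-a[2],3),0])
def now():
    s=r.read_state();z=R.from_quat(s['tool_rot']).apply([0,0,1]);zc=w2c(np.zeros(2),TH,z)[0]
    phi=np.arctan2(zc[0],-zc[2]);T=w2c(O,TH,s['tcp_pos'])[0]
    B=T-D*zc;print('phi',phi.round(3),'zc y',zc[1].round(3),'B',B.round(4),'w',s['width'],'F',w2c(np.zeros(2),TH,s['ft_force'])[0].round(1),s['finger_force']);return B[0],B[2],phi
E
python3 - <<'E'
from plan import *
b=now();pin=(-.0633,.191)
w=[b]+[(pin[0]-.058*np.sin(a),pin[1]+.058*np.cos(a),p) for a,p in zip(np.linspace(.1,1.45,8),np.linspace(.0,.49,8))]
rows(w)
E
```

```text
phi 0.001 zc y 0.0 B [-0.0609 -0.0017  0.2479] w 0.45170761655516567 F [-0.3  1.1  1.4] 10.000277236104012
[np.float64(-8.2), 0, np.float64(-0.8)] [0, np.float64(-0.001), 0]
[np.float64(-8.6), 0, np.float64(2.1)] [0, np.float64(0.07), 0]
[np.float64(-8.2), 0, np.float64(3.4)] [0, np.float64(0.07), 0]
[np.float64(-7.7), 0, np.float64(4.7)] [0, np.float64(0.07), 0]
[np.float64(-7.1), 0, np.float64(5.9)] [0, np.float64(0.07), 0]
[np.float64(-6.3), 0, np.float64(7.0)] [0, np.float64(0.07), 0]
[np.float64(-5.3), 0, np.float64(8.0)] [0, np.float64(0.07), 0]
[np.float64(-4.3), 0, np.float64(8.9)] [0, np.float64(0.07), 0]
```

```bash
python3 -m crank '[[[-8,0,0],[0,0,0],36],[[-8.5,0,2],[0,0.07,0],36],[[-8,0,3.5],[0,0.07,0],36],[[-7.7,0,4.7],[0,0.07,0],36],[[0,0,0],[0,0,0],36]]'
python3 -c "
from plan import *
now()"
```

```text
t: 11.98
tcp_pos: [0.561, -0.0004, 0.1984]
tool_rot: [0.992, 0.066, 0.104, -0.008]
ft_force: [3.0, 1.1, -6.3]
width: 0.454
finger_force: 10.0
phi 0.209 zc y 0.002 B [-0.1057 -0.0023  0.2317] w 0.45434506292991744 F [ 3.1  0.7 -6.3] 9.987566135823727
```

```bash
python3 - <<'E'
from plan import *
b=now();pin=(-.0640,.1905)
rows([b]+[(pin[0]-.0585*np.sin(a),pin[1]+.0585*np.cos(a),p) for a,p in zip(np.linspace(.97,1.45,4),np.linspace(.28,.49,4))])
E
```

```text
phi 0.209 zc y 0.002 B [-0.1057 -0.0023  0.2317] w 0.45434506292991744 F [ 3.1  0.7 -6.3] 9.987566135823727
[np.float64(-5.7), 0, np.float64(6.5)] [0, np.float64(0.071), 0]
[np.float64(-4.3), 0, np.float64(6.4)] [0, np.float64(0.07), 0]
[np.float64(-3.7), 0, np.float64(7.0)] [0, np.float64(0.07), 0]
[np.float64(-3.1), 0, np.float64(7.5)] [0, np.float64(0.07), 0]
```

```bash
python3 -m crank '[[[-5.7,0,6.5],[0,0.07,0],36],[[-4.3,0,6.4],[0,0.07,0],36],[[-3.7,0,7],[0,0.07,0],36],[[-3.1,0,7.5],[0,0.07,0],36],[[0,0,0],[0,0,0],36],[[0,0,0],[0,0,0],36]]'
python3 - <<'E'
from plan import *
b=now()
w=r.snapshot('wrist')
for t in('loop_bar','handle','keeper_seat'): print(t,[(round(d['score'],2),np.round(d['bbox']).tolist()) for d in r.cut_out(t,w)[:1]])
rows([b,(-.126,.193,.49),(-.131,.190,.49),(-.131,.182,.49),(-.130,.173,.49)])
E
```

```text
t: 12.48
tcp_pos: [0.557, -0.0019, 0.1692]
tool_rot: [0.969, 0.065, 0.239, -0.015]
ft_force: [-4.8, 2.9, 1.5]
width: 0.451
finger_force: 10.0
phi 0.484 zc y -0.001 B [-0.1186 -0.0032  0.1993] w 0.45103185923166716 F [-4.4  3.5  1.5] 10.014965124428272
loop_bar [(0.79, [273.0, 259.0, 360.0, 306.0])]
handle [(0.73, [288.0, 165.0, 349.0, 195.0])]
keeper_seat [(0.94, [93.0, 278.0, 542.0, 326.0])]
[np.float64(-9.3), 0, np.float64(2.2)] [0, np.float64(0.006), 0]
[np.float64(-5.8), 0, np.float64(0.3)] [0, 0.0, 0]
[np.float64(-3.8), 0, np.float64(7.1)] [0, 0.0, 0]
[np.float64(-3.4), 0, np.float64(8.4)] [0, 0.0, 0]
```

```bash
python3 -m crank '[[[-3.5,0,1],[0,0,0],36],[[0,0,0],[0,0,0],36],[[0,0,0],[0,0,0],36]]' 55
python3 -m crank '[[[-3,0,0.5],[0,0,0],36],[[-2.5,0,0.5],[0,0,0],36],[[-2,0,0],[0,0,0],36],[[0,0,0],[0,0,0],36]]'
python3 -c "
from plan import *
now()"
```

```text
t: 12.93
tcp_pos: [0.559, -0.0004, 0.1697]
tool_rot: [0.968, 0.064, 0.243, -0.016]
ft_force: [5.1, -4.2, -0.8]
width: 0.423
finger_force: 55.0
t: 13.27
tcp_pos: [0.553, -0.0012, 0.1655]
tool_rot: [0.968, 0.064, 0.243, -0.016]
ft_force: [4.6, -3.5, -0.9]
width: 0.427
finger_force: 55.0
phi 0.492 zc y 0.001 B [-0.1227 -0.002   0.1955] w 0.42667221545572104 F [ 4.1 -4.1 -0.9] 54.98743683099747
```

```bash
python3 -m crank '[[[-3,0,0],[0,0,0],36],[[-2.5,0,0.5],[0,0,0],36],[[0,0,0],[0,0,0],36]]'
python3 -c "
from plan import *
now()"
python3 -m crank '[[[-2,0,0],[0,0,0],36],[[-2,0,0],[0,0,0],36],[[0,0,0],[0,0,0],36]]'
python3 -c "
from plan import *
b=now()
w=r.snapshot('wrist')
for t in('loop_bar','handle','keeper_seat'): print(t,[(round(d['score'],2),np.round(d['bbox']).tolist()) for d in r.cut_out(t,w)[:1]])"
```

```text
t: 13.52
tcp_pos: [0.5496, -0.0013, 0.1636]
tool_rot: [0.968, 0.064, 0.244, -0.017]
ft_force: [10.9, -6.7, -0.2]
width: 0.425
finger_force: 55.0
phi 0.494 zc y 0.002 B [-0.1261 -0.0017  0.1935] w 0.42497177670757447 F [10.  -8.  -0.2] 54.988449811935425
t: 13.77
tcp_pos: [0.5475, -0.0011, 0.1631]
tool_rot: [0.967, 0.064, 0.245, -0.017]
ft_force: [17.1, -8.0, -0.6]
width: 0.424
finger_force: 55.0
phi 0.497 zc y 0.002 B [-0.1283 -0.0013  0.1929] w 0.4235927790297311 F [ 15.9 -10.1  -0.6] 54.9979904294014
loop_bar [(0.87, [274.0, 250.0, 365.0, 306.0])]
handle [(0.56, [290.0, 162.0, 351.0, 189.0])]
keeper_seat [(0.97, [91.0, 262.0, 550.0, 310.0])]
```

```bash
python3 -m crank '[[[-1.8,1,1],[0,0,0],36],[[-2.4,0.5,4.4],[0,0,0],36],[[-2.4,0,4.4],[0,0,0],36],[[0,0,0],[0,0,0],36]]' 60
python3 -c "
from plan import *
b=now()
rows([b,(-.129,.178,.497),(-.127,.173,.497)])
w=r.snapshot('wrist')
for t in('loop_bar','handle','keeper_seat'): print(t,[(round(d['score'],2),np.round(d['bbox']).tolist()) for d in r.cut_out(t,w)[:1]])"
```

```text
t: 14.3
tcp_pos: [0.548, -0.0016, 0.152]
tool_rot: [0.967, 0.065, 0.246, -0.018]
ft_force: [14.3, -3.0, 3.1]
width: 0.421
finger_force: 60.0
phi 0.499 zc y 0.004 B [-0.128  -0.0019  0.1819] w 0.4209477737548173 F [13.7 -4.8  3.1] 60.014201402664185
[np.float64(-2.8), 0, np.float64(2.9)] [0, np.float64(-0.002), 0]
[np.float64(-0.6), 0, np.float64(5.3)] [0, 0.0, 0]
loop_bar [(0.89, [276.0, 247.0, 364.0, 305.0])]
handle [(0.72, [284.0, 152.0, 354.0, 177.0])]
keeper_seat [(0.68, [288.0, 157.0, 353.0, 179.0])]
```

```bash
python3 -m crank '[[[-2.2,0.5,-1.2],[0,0,0],36],[[0,0,0],[0,0,0],36]]'
python3 -c "
from plan import *
now()"
python3 -m crank '[[[-2.4,0.5,4.4],[0,0,0],36],[[0,0,0],[0,0,0],36]]'
python3 -c "
from plan import *
now()"
```

```text
t: 14.67
tcp_pos: [0.5467, -0.0017, 0.1538]
tool_rot: [0.966, 0.065, 0.248, -0.018]
ft_force: [19.1, -4.3, 3.3]
width: 0.418
finger_force: 60.0
phi 0.502 zc y 0.005 B [-0.1293 -0.0018  0.1836] w 0.41803296933499284 F [18.4 -6.8  3.3] 60.00225394964218
t: 14.83
tcp_pos: [0.5472, -0.0018, 0.1487]
tool_rot: [0.966, 0.065, 0.248, -0.018]
ft_force: [17.4, -2.0, 4.8]
width: 0.42
finger_force: 60.0
phi 0.503 zc y 0.006 B [-0.1289 -0.002   0.1785] w 0.42012177651404287 F [17.  -4.2  4.8] 60.0296276807785
```

```bash
python3 -m crank '[[[-2.4,0,4.4],[0,0,0],36],[[0,0,0],[0,0,0],36]]'
python3 -c "
from plan import *
now()"
python3 -m crank '[[[-1.2,0,2.2],[0,0,0],36],[[0,0,0],[0,0,0],36]]'
python3 -c "
from plan import *
now()
w=r.snapshot('wrist');s=r.snapshot('side')
a=cv2.resize(w['pixels'][140:330,220:420,::-1],(500,475),interpolation=cv2.INTER_CUBIC)
b=cv2.resize(s['pixels'][180:260,300:370,::-1],(300,343),interpolation=cv2.INTER_CUBIC)
c=np.zeros((475,800,3),np.uint8);c[:,:500]=a;c[:343,500:]=b;cv2.imwrite('pics/c7.png',c)"
```

```text
t: 15.0
tcp_pos: [0.5461, -0.0023, 0.1427]
tool_rot: [0.967, 0.065, 0.247, -0.018]
ft_force: [0.7, 1.0, 2.1]
width: 0.414
finger_force: 1.0
phi 0.501 zc y 0.005 B [-0.13   -0.0023  0.1725] w 0.41414225088498186 F [0.8 0.9 2.1] 0.9984774515032768
t: 15.17
tcp_pos: [0.5403, -0.0055, 0.1349]
tool_rot: [0.968, 0.064, 0.242, -0.016]
ft_force: [-0.4, -0.6, 0.2]
width: 0.411
finger_force: 0.0
phi 0.49 zc y 0.001 B [-0.1358 -0.0046  0.1649] w 0.4111349580234308 F [-0.5 -0.6  0.2] 0.0
```

View pics/c7.png

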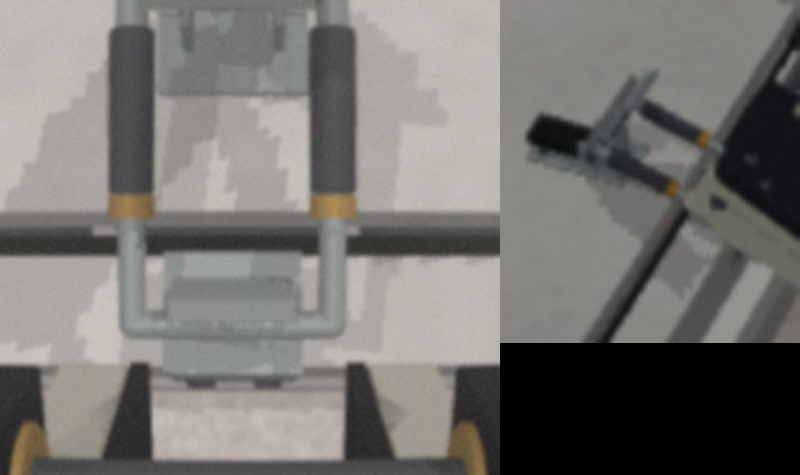

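The bar spans crop columns 120–345 at row 325, just outside the tooth (rows 275–320), whose tip covers its upper edge in the middle. It looks hooked. The fingers have slipped off and are free.

```bash
python3 - <<'E'
from h import *
w=r.snapshot('wrist')
px=lambda u:np.array(u)/2.5+[220,140]
for n,u in(('bar',[235,327]),('tooth tip edge',[235,320]),('tooth root?',[235,276]),('foot back',[235,252]),('foot front',[235,375]),('door outer edge',[80,365]),('roof edge',[60,213])):
    print(n,[(z,w2c(O,TH,atz(w,[px(u)],z,True))[0].round(4)[:2].tolist()) for z in(.158,.168,.1705,.179,.184)])
for x,z in((-.125,.1705),(-.124,.1825)):
    P=c2w(O,TH,[[x,.0205,z],[x,-.0205,z]]);print(x,z,((fproj(w,P)-[220,140])*2.5).round().tolist())
print('pin',((fproj(w,c2w(O,TH,[[-.0658,.02,.190],[-.0658,-.02,.19]]))-[220,140])*2.5).round().tolist())
E
```

```text
bar [(0.158, [-0.1212, -0.0024]), (0.168, [-0.1225, -0.0025]), (0.1705, [-0.1229, -0.0025]), (0.179, [-0.124, -0.0026]), (0.184, [-0.1246, -0.0027])]
tooth tip edge [(0.158, [-0.1198, -0.0023]), (0.168, [-0.1212, -0.0025]), (0.1705, [-0.1216, -0.0025]), (0.179, [-0.1228, -0.0026]), (0.184, [-0.1235, -0.0027])]
tooth root? [(0.158, [-0.111, -0.0023]), (0.168, [-0.1129, -0.0024]), (0.1705, [-0.1134, -0.0025]), (0.179, [-0.115, -0.0026]), (0.184, [-0.1159, -0.0027])]
foot back [(0.158, [-0.1062, -0.0023]), (0.168, [-0.1083, -0.0024]), (0.1705, [-0.1089, -0.0025]), (0.179, [-0.1107, -0.0026]), (0.184, [-0.1118, -0.0026])]
foot front [(0.158, [-0.1306, -0.0024]), (0.168, [-0.1314, -0.0025]), (0.1705, [-0.1316, -0.0025]), (0.179, [-0.1323, -0.0027]), (0.184, [-0.1327, -0.0027])]
door outer edge [(0.158, [-0.1289, 0.0282]), (0.168, [-0.1298, 0.0263]), (0.1705, [-0.1301, 0.0259]), (0.179, [-0.1308, 0.0243]), (0.184, [-0.1313, 0.0234])]
roof edge [(0.158, [-0.0981, 0.0334]), (0.168, [-0.1007, 0.0313]), (0.1705, [-0.1013, 0.0307]), (0.179, [-0.1035, 0.029]), (0.184, [-0.1048, 0.0279])]
-0.125 0.1705 [[109.0, 338.0], [334.0, 339.0]]
-0.124 0.1825 [[99.0, 324.0], [340.0, 324.0]]
pin [[110.0, -5.0], [333.0, -5.0]]
```

From the image the loop is 225 px wide at the bar, which matches z≈0.170 (on top of the tooth it would be 241). The bar is hooked. I'll retreat, straighten the hand and close the fingers.

```bash
python3 -m crank '[[[-17.6,0,-9.4],[0,0,0],38],[[-35,0,-19],[0,0,0],38],[[18,0,-34],[0,-0.12,0],38],[[14,0,-36],[0,-0.12,0],20],[[8,0,-30],[0,-0.12,0],0],[[0,0,0],[0,-0.12,0],0],[[0,0,0],[0,-0.012,0],0],[[0,0,0],[0,0,0],0]]' 20
python3 - <<'E'
from plan import *
now();s=r.read_state();print(w2c(O,TH,s['tcp_pos']),s['width'],R.from_quat(s['tool_rot']).as_matrix().round(3).tolist())
w=r.snapshot('wrist')
for t in('loop_bar','handle','door'): print(t,[(round(d['score'],2),np.round(d['bbox']).tolist()) for d in r.cut_out(t,w)[:1]])
cv2.imwrite('pics/w8.png',w['pixels'][:,:,::-1])
f=lambda P:fproj(w,c2w(O,TH,P)).round().tolist()
for a in(1.6,1.8,2.02):print(a,'tip',f([[-.06+.042*np.cos(a),y-.002,.179+.042*np.sin(a)] for y in(.013,-.013)]))
print('hooked bar',f([[-.123,y-.0025,.1705] for y in(.0205,-.0205)]),'up',f([[-.123,y-.0025,.1825] for y in(.0205,-.0205)]))
E
```

```text
t: 15.98
tcp_pos: [0.4925, -0.0291, 0.2143]
tool_rot: [0.997, 0.058, 0.056, 0.004]
ft_force: [0.1, -0.3, -0.6]
width: 0.117
finger_force: 0.0
phi 0.111 zc y -0.015 B [-0.174  -0.0213  0.2481] w 0.11669058361153296 F [ 0.1 -0.3 -0.6] 0.0
[[-0.17022618 -0.02183523  0.21432843]] 0.11669058361153296 [[0.987, 0.116, 0.111], [0.117, -0.993, -0.001], [0.111, 0.014, -0.994]]
loop_bar [(0.56, [252.0, 154.0, 320.0, 192.0])]
handle [(0.59, [254.0, 77.0, 308.0, 112.0])]
door [(0.89, [100.0, 161.0, 487.0, 204.0])]
1.6 tip [[253.0, 75.0], [303.0, 73.0]]
1.8 tip [[254.0, 91.0], [303.0, 89.0]]
2.02 tip [[254.0, 108.0], [304.0, 106.0]]
hooked bar [[256.0, 189.0], [319.0, 187.0]] up [[253.0, 189.0], [319.0, 188.0]]
```

```bash
python3 -m crank '[[[0,0,0],[0.014,-0.11,-0.015],0],[[0,0,0],[0,0,0],0],[[20,-7,0],[0,0,0],0],[[20,-7,0],[0,0,0],0],[[20,-6,0],[0,0,0],0],[[0,0,18],[0,0,0],0],[[0,0,18],[0,0,0],0],[[0,0,0],[0,0,0],0],[[0,0,0],[0,0,0],0]]' 20
python3 -c "
from plan import *
now();s=r.read_state();print(w2c(O,TH,s['tcp_pos']),s['width'],R.from_quat(s['tool_rot']).as_matrix().round(3).tolist())"
```

```text
t: 16.93
tcp_pos: [0.5465, -0.0025, 0.179]
tool_rot: [0.998, 0.066, 0.001, 0.001]
ft_force: [0.6, -0.2, -0.6]
width: 0.006
finger_force: 0.0
phi 0.002 zc y -0.002 B [-0.1133 -0.0024  0.213 ] w 0.005585209721842503 F [ 0.5 -0.2 -0.6] 0.0
[[-0.11326734 -0.00243197  0.17899804]] 0.005585209721842503 [[0.991, 0.132, 0.002], [0.132, -0.991, -0.001], [0.002, 0.002, -1.0]]
```

```bash
python3 -m crank '[[[8,0,0],[0,0,0],0],[[8,0,0],[0,0,0],0],[[3,0,0],[0,0,0],0],[[3,0,0],[0,0,0],0]]'
python3 -m crank '[[[2,0,0],[0,0,0],0],[[2,0,0],[0,0,0],0],[[2,0,0],[0,0,0],0]]'
python3 -m crank '[[[2,0,0],[0,0,0],0],[[2,0,0],[0,0,0],0],[[2,0,0],[0,0,0],0]]'
python3 -c "
from plan import *
now();s=r.read_state();print(w2c(O,TH,s['tcp_pos']))
w=r.snapshot('wrist')
for t in('loop_bar','handle','door'): print(t,[(round(d['score'],2),np.round(d['bbox']).tolist()) for d in r.cut_out(t,w)[:1]])
f=lambda P:fproj(w,c2w(O,TH,P)).round().tolist()
for a in(1.4,1.6,1.8,2.02):print(a,'tip',f([[-.06+.042*np.cos(a),y-.002,.179+.042*np.sin(a)] for y in(.013,-.013)]))
"
```

```text
t: 17.27
tcp_pos: [0.5706, 0.0009, 0.1799]
tool_rot: [0.998, 0.066, 0.002, 0.0]
ft_force: [0.2, -0.3, -1.1]
width: 0.004
finger_force: 0.0
t: 17.52
tcp_pos: [0.5739, 0.0011, 0.1798]
tool_rot: [0.998, 0.066, 0.0, 0.001]
ft_force: [-11.6, 0.5, 14.7]
width: 0.006
finger_force: 7.5
t: 17.77
tcp_pos: [0.5805, 0.0018, 0.1812]
tool_rot: [0.998, 0.066, 0.001, 0.001]
ft_force: [-9.6, 0.0, 14.4]
width: -0.001
finger_force: 6.5
phi 0.003 zc y -0.002 B [-0.079  -0.0025  0.2152] w -0.0010969176179089323 F [-9.5  1.3 14.4] 6.491140695125068
[[-0.07894929 -0.00256685  0.1811954 ]]
loop_bar [(0.69, [288.0, 230.0, 347.0, 290.0])]
handle [(0.66, [287.0, 234.0, 348.0, 290.0])]
door [(0.71, [111.0, 293.0, 524.0, 323.0])]
1.4 tip [[288.0, 252.0], [348.0, 252.0]]
1.6 tip [[288.0, 270.0], [348.0, 270.0]]
1.8 tip [[289.0, 287.0], [347.0, 287.0]]
2.02 tip [[290.0, 302.0], [346.0, 302.0]]
```

The force points partly upward, so the tips are riding on the handle's end (tips about 36 mm above the reported TCP). I'll back off, go 12 mm lower and push on its face.

```bash
python3 -m crank '[[[-10,0,0],[0,0,0],0],[[-8,0,0],[0,0,0],0],[[0,0,6],[0,0,0],0],[[0,0,6],[0,0,0],0],[[0,0,0],[0,0,0],0],[[3,0,0],[0,0,0],0],[[3,0,0],[0,0,0],0]]'
python3 -m crank '[[[2,0,0],[0,0,0],0],[[2,0,0],[0,0,0],0],[[2,0,0],[0,0,0],0]]'
python3 -m crank '[[[2,0,0],[0,0,0],0],[[2,0,0],[0,0,0],0],[[2,0,0],[0,0,0],0]]'
python3 -c "
from plan import *
now();s=r.read_state();print(w2c(O,TH,s['tcp_pos']))
w=r.snapshot('wrist')
for t in('loop_bar','handle'): print(t,[(round(d['score'],2),np.round(d['bbox']).tolist()) for d in r.cut_out(t,w)[:1]])
f=lambda P:fproj(w,c2w(O,TH,P)).round().tolist()
for a in(1.4,1.6,1.8,2.02):print(a,'tip',f([[-.06+.042*np.cos(a),y-.002,.179+.042*np.sin(a)] for y in(.013,-.013)]))
"
```

```text
t: 18.55
tcp_pos: [0.5702, 0.0009, 0.1671]
tool_rot: [0.998, 0.066, 0.002, 0.0]
ft_force: [-0.1, -0.7, -0.5]
width: 0.008
finger_force: 0.0
t: 18.8
tcp_pos: [0.5746, 0.0012, 0.1672]
tool_rot: [0.998, 0.066, 0.0, 0.001]
ft_force: [-8.0, -0.2, 6.1]
width: 0.006
finger_force: 3.6
t: 19.05
tcp_pos: [0.5804, 0.0018, 0.1674]
tool_rot: [0.998, 0.066, 0.0, 0.001]
ft_force: [-8.0, -0.4, 5.8]
width: 0.007
finger_force: 3.7
phi 0.001 zc y -0.001 B [-0.0791 -0.0025  0.2014] w 0.007447995200839407 F [-8.   0.6  5.8] 3.6643991904566064
[[-0.07908164 -0.00253436  0.16740216]]
loop_bar [(0.21, [272.0, 256.0, 362.0, 287.0])]
handle [(0.95, [289.0, 239.0, 352.0, 305.0])]
1.4 tip [[285.0, 262.0], [351.0, 262.0]]
1.6 tip [[286.0, 282.0], [351.0, 282.0]]
1.8 tip [[287.0, 300.0], [350.0, 300.0]]
2.02 tip [[288.0, 315.0], [349.0, 315.0]]
```

```bash
python3 -m crank '[[[2.5,0,0],[0,0,0],0],[[2.5,0,0],[0,0,0],0],[[2.5,0,0],[0,0,0],0],[[2.5,0,0],[0,0,0],0]]'
python3 -m crank '[[[2.5,0,0],[0,0,0],0],[[2.5,0,0],[0,0,0],0],[[2.5,0,0],[0,0,0],0]]'
python3 -m crank '[[[2.5,0,1],[0,0,0],0],[[2.5,0,1],[0,0,0],0],[[2.5,0,1],[0,0,0],0]]'
python3 -c "
from plan import *
now();s=r.read_state();print(w2c(O,TH,s['tcp_pos']))
w=r.snapshot('wrist')
for t in('loop_bar','handle'): print(t,[(round(d['score'],2),np.round(d['bbox']).tolist()) for d in r.cut_out(t,w)[:1]])
f=lambda P:fproj(w,c2w(O,TH,P)).round().tolist()
for a in(.6,.8,1.,1.2,1.4,1.6):print(a,'tip',f([[-.06+.042*np.cos(a),y-.002,.179+.042*np.sin(a)] for y in(.013,-.013)]))
"
```

```text
t: 19.53
tcp_pos: [0.59, 0.0031, 0.1675]
tool_rot: [0.998, 0.066, 0.0, 0.001]
ft_force: [-11.7, 0.4, 8.3]
width: 0.005
finger_force: 5.3
t: 19.78
tcp_pos: [0.5961, 0.0038, 0.167]
tool_rot: [0.998, 0.066, -0.001, 0.001]
ft_force: [-12.2, -1.3, 6.8]
width: 0.006
finger_force: 6.7
t: 20.03
tcp_pos: [0.6035, 0.0048, 0.1643]
tool_rot: [0.998, 0.066, -0.001, 0.001]
ft_force: [-13.4, -0.7, 8.3]
width: 0.006
finger_force: 7.5
phi -0.002 zc y -0.002 B [-0.0557 -0.0025  0.1983] w 0.005563630744651225 F [-13.3   1.    8.3] 7.548588360477879
[[-0.0558212  -0.00260014  0.16425168]]
loop_bar []
handle [(0.6, [284.0, 264.0, 349.0, 288.0])]
0.6 tip [[288.0, 242.0], [348.0, 242.0]]
0.8 tip [[287.0, 259.0], [349.0, 259.0]]
1.0 tip [[286.0, 278.0], [350.0, 278.0]]
1.2 tip [[286.0, 298.0], [350.0, 298.0]]
1.4 tip [[286.0, 318.0], [350.0, 318.0]]
1.6 tip [[287.0, 337.0], [349.0, 337.0]]
```

```bash
python3 -m crank '[[[2.5,0,0],[0,0,0],0],[[2.5,0,0.3],[0,0,0],0],[[2.5,0,0.5],[0,0,0],0]]'
python3 -m crank '[[[2.5,0,1.5],[0,0,0],0],[[2.5,0,2],[0,0,0],0]]'
python3 -m crank '[[[2,0,2.2],[0,0,0],0],[[2,0,2.5],[0,0,0],0]]'
python3 -c "
from plan import *
now();s=r.read_state();print(w2c(O,TH,s['tcp_pos']))
w=r.snapshot('wrist')
for t in('loop_bar','handle'): print(t,[(round(d['score'],2),np.round(d['bbox']).tolist()) for d in r.cut_out(t,w)[:1]])
f=lambda P:fproj(w,c2w(O,TH,P)).round().tolist()
for a in(.2,.4,.6,.8,1.):print(a,'tip',f([[-.06+.042*np.cos(a),y-.002,.179+.042*np.sin(a)] for y in(.013,-.013)]))
"
```

```text
t: 20.43
tcp_pos: [0.6081, 0.0054, 0.1615]
tool_rot: [0.998, 0.065, -0.004, 0.001]
ft_force: [-16.1, -1.5, 2.5]
width: 0.004
finger_force: 6.1
t: 20.6
tcp_pos: [0.6149, 0.0062, 0.1587]
tool_rot: [0.998, 0.066, -0.002, 0.001]
ft_force: [-9.5, -2.0, 3.9]
width: 0.007
finger_force: 3.9
t: 20.77
tcp_pos: [0.6215, 0.0072, 0.155]
tool_rot: [0.998, 0.066, 0.0, 0.001]
ft_force: [-4.0, -0.4, 3.5]
width: 0.004
finger_force: 2.0
phi 0.0 zc y -0.002 B [-0.0376 -0.0025  0.189 ] w 0.0036464462978046523 F [-4.   0.1  3.5] 2.0387707964982837
[[-0.03762825 -0.00257195  0.15503277]]
loop_bar []
handle []
0.2 tip [[289.0, 263.0], [347.0, 263.0]]
0.4 tip [[288.0, 274.0], [348.0, 274.0]]
0.6 tip [[287.0, 289.0], [349.0, 289.0]]
0.8 tip [[286.0, 307.0], [350.0, 307.0]]
1.0 tip [[286.0, 327.0], [350.0, 327.0]]
```

```bash
python3 -m crank '[[[1,0,2.5],[0,0,0],0],[[0.5,0,2.5],[0,0,0],0]]'
python3 -m crank '[[[0,0,2],[0,0,0],0],[[0,0,0],[0,0,0],0]]'
python3 -m crank '[[[0,0,2],[0,0,0],0],[[0,0,0],[0,0,0],0]]'
python3 -c "
from plan import *
now();s=r.read_state();print(w2c(O,TH,s['tcp_pos']))"
```

```text
t: 21.08
tcp_pos: [0.6246, 0.008, 0.1506]
tool_rot: [0.998, 0.066, 0.002, 0.0]
ft_force: [-1.3, -0.7, 1.2]
width: 0.004
finger_force: 0.9
t: 21.25
tcp_pos: [0.6252, 0.0082, 0.1486]
tool_rot: [0.998, 0.066, 0.003, 0.0]
ft_force: [-0.2, 0.5, 1.7]
width: 0.003
finger_force: 0.9
t: 21.42
tcp_pos: [0.6254, 0.0082, 0.1483]
tool_rot: [0.998, 0.066, 0.003, 0.0]
ft_force: [-2.6, 0.5, 11.2]
width: 0.007
finger_force: 5.4
phi 0.006 zc y -0.001 B [-0.0339 -0.002   0.1823] w 0.006599198765148254 F [-2.5  0.8 11.2] 5.412898749054875
[[-0.03368113 -0.00205603  0.14825089]]
```

The lever met its hard stop with a gentle 11 N at the flat height. I'll retreat and check.

```bash
python3 -m crank '[[[0,0,-5],[0,0,0],0],[[-10,0,-25],[0,0,0],0],[[-20,0,-35],[0,0,0],0],[[-30,0,-28],[0,0,0],0],[[-40,0,0],[0,0,0],0],[[0,0,0],[0,0,0],0],[[0,0,0],[0,0,0],0]]'
python3 - <<'E'
from plan import *
now();s=r.read_state();w=r.snapshot('wrist');print(w2c(O,TH,s['tcp_pos']))
for t in('loop_bar','handle','door'): print(t,[(round(d['score'],2),np.round(d['bbox']).tolist()) for d in r.cut_out(t,w)[:1]])
f=lambda P:fproj(w,c2w(O,TH,P)).round().tolist()
for a in(0,.1,.3,.6):print(a,'handle',f([[-.06+.042*np.cos(a),-.015,.181+.042*np.sin(a)],[-.056,.011,.181]]))
print('bar',f([[-.1195,y-.0025,.1705] for y in(.0205,-.0205)]))
print('door top outer edge at .01/.037',f([[-.1255,.1,.158],[-.1294,.1,.158]]))
sd=r.snapshot('top')
for t,u in(('timer',(286.6,184.7)),('tip_box',(214.3,315.2)),('sample_tube',(315.4,326.7)),('marker',(419.4,310.5)),('reagent',(474.7,268.5))):
    print(t,u,[(round(d['score'],2),np.argwhere(d['mask']).mean(0)[::-1].round(1).tolist()) for d in r.cut_out(t,sd)[:1]])
E
```

```text
t: 22.0
tcp_pos: [0.5236, -0.0051, 0.2402]
tool_rot: [0.998, 0.066, 0.003, -0.0]
ft_force: [-0.2, -0.5, 1.6]
width: 0.005
finger_force: 0.0
phi 0.006 zc y 0.0 B [-0.1365 -0.0021  0.2742] w 0.004841687627196369 F [-0.2 -0.5  1.6] 0.0
[[-0.13630194 -0.00205697  0.24021528]]
loop_bar [(0.96, [288.0, 171.0, 350.0, 220.0])]
handle [(0.96, [299.0, 70.0, 339.0, 127.0])]
door [(0.71, [135.0, 192.0, 498.0, 230.0])]
0 handle [[339.0, 74.0], [300.0, 130.0]]
0.1 handle [[339.0, 73.0], [300.0, 130.0]]
0.3 handle [[340.0, 74.0], [300.0, 130.0]]
0.6 handle [[341.0, 79.0], [300.0, 130.0]]
bar [[291.0, 219.0], [348.0, 219.0]]
door top outer edge at .01/.037 [[190.0, 224.0], [190.0, 229.0]]
timer (286.6, 184.7) [(0.66, [286.4, 184.7])]
tip_box (214.3, 315.2) [(0.28, [347.5, 217.9])]
sample_tube (315.4, 326.7) []
marker (419.4, 310.5) []
reagent (474.7, 268.5) [(0.81, [488.7, 268.5])]
```

```bash
python3 - <<'E'
from h import *
s=r.snapshot('side')
for t in('handle','loop_bar','timer','reagent','sample_tube','marker'): print(t,[(round(d['score'],2),np.round(d['bbox']).tolist()) for d in r.cut_out(t,s)[:2]])
for a in(0,.1,.3,.6):
    P=proj(s,c2w(O,TH,[[-.06+d*np.cos(a),y-.002,.179+d*np.sin(a)] for d in(.004,.042) for y in(.013,-.013)]));print(a,P.min(0).round(),P.max(0).round())
E
```

```text
handle [(0.73, [302.0, 202.0, 322.0, 218.0])]
loop_bar [(0.55, [334.0, 211.0, 355.0, 232.0])]
timer [(0.75, [227.0, 214.0, 271.0, 247.0])]
reagent [(0.96, [385.0, 159.0, 418.0, 223.0])]
sample_tube [(0.86, [369.0, 307.0, 391.0, 344.0])]
marker [(0.9, [393.0, 236.0, 438.0, 270.0])]
0 [303. 202.] [326. 215.]
0.1 [303. 200.] [326. 215.]
0.3 [304. 197.] [326. 215.]
0.6 [306. 194.] [326. 214.]
```

The handle lies flat, the bar is behind the catch and the bystanders I could check have not moved. I'll hand it in.

```bash
python3 -c "
from rig import r
print(r.hand_in())"
```

```text
the job is handed in; nothing more can be done
None
```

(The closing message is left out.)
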